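Put the tall kiln prop in the prop rack and latch its gate

ROBOT

A 7-joint arm with a two-finger parallel gripper is mounted at the origin on a cart in front of the work surface, level with it; the furniture and walls round the work are solid. World frame = base frame: x ahead of the robot, y to its left, z up, the work surface at z = 0. Lengths are in m, angles in rad, forces in N, time in s.
With the tool pointing down it reaches from about 0.4 to 0.875 m from the base axis. Payload 19.3 kg.
Tool frame: the origin (TCP) lies at the very end of the fingers, on their centre line; the grasp point (between the pads) lies 19 mm behind it; z points along the fingers, y is the line along which they close (so a half turn about z gives the same grasp; the last joint's range is limited). The gripper opens to 85 mm and grips with 20 to 120 N. Pads are 22 mm wide; open, the fingers measure 114 mm over their backs; the gripper's body (76 mm by 85 mm) begins 54 mm behind the grasp point. The pads swing forward as they close: fully open they stand 13 mm farther back than shut.
Start: joints at [1.229, 0.521, -0.036, 1.599, 0.021, 1.021, -0.113], TCP at [0.168, -0.602, 0.231] pointing down, gripper open.
Joint ranges: [-2.91, 2.91], [-0.3, 2.13], [-1.5, 1.42], [0.17, 2.43], [-1.26, 4.41], [0.16, 1.93], [-2.52, 2.52]. Speed limits (rad/s): [1.89, 1.89, 2.39, 2.39, 3.01, 3.01, 3.01].

INTERFACE

Orientations are given as [roll, pitch, yaw] about the fixed x, y, z axes, in that order (R = Rz(yaw) Ry(pitch) Rx(roll)).
In Python, from workcell import monitor, optics, job_done gives the robot as it stands.
- The arm moves only by the shell command python3 -m handwheel 'ROWS' [FORCE]. ROWS is JSON, a list of rows, each an object of numbers: "dx", "dy", "dz": the shift along the tool's x, y, z in cm; "wx", "wy", "wz": the turn, a rotation vector about the tool's x, y, z in rad; "claw": the opening in per cent of the stroke, from 0 (shut) to 100 (fully open). A call has 1 to 8 rows; each row shifts and turns the commanded pose from where the row before left it, along the tool's axes as they then stand; what a row does not reach is not made up. A row lasts 1/8 s, in which the tool goes at most 62.5 mm and 10.7 degrees, less where a joint would pass 70% of its speed; a pose out of reach is approached as far as the arm can. A call with a gripper value outside its range is refused whole. The fingers move at their own pace and stop on an object; FORCE is the grip in N (left out, the last holds). Time passes only in rows, so rows that do not move let the fingers close. It gives the time, the measured TCP pose, the force, the opening and the grip force at its end, in the units of the state.
- monitor.observe(): the state, without advancing time (a new reading comes with each control period).
- optics.grab_frame(name): name is "scene" or "side" or "wrist"; returns a dict with "frame" (480x640x3 uint8, blue, green, red), "fovy" (degrees; the focal length in pixels is half the picture's height over the tangent of half this angle, whatever the lens; pixels are square), "cx", "cy" (the principal point, pixels), "R" (3x3) and "t" (3): a world point X has camera coordinates R X + t. Camera axes: x right, y down, z forward; pixel columns grow to the right and rows downward; lengths in m; the calibration is good to about 2 mm. A picture is of the moment at which its call begins. There is no depth.
- job_done(): hands the job in; it is judged then, once.
Trained networks look in the newest picture that a camera, given by its name, has taken for a name from the list of things; names that differ only in an ending like _2 or _b are one class to them, and where a whole thing is asked for, a point or a joint stands for the part that bears it (a point fixed in the world has none). Each returns a list of dicts, best first, with "p" (0 to 1); they miss things now and then, are a little off and sometimes report something else, mostly with a low value. They report only what shows in the picture. A call takes as long as a camera call.
- optics.masks_of(name, camera): "region" (480x640 bool, what is visible of it) and "rect" ([left, top, width, height] in pixels, round what is visible of it).
The state is a dict: "clock": time; "qpos": joint angles; "qd": joint speeds; "joint_efforts": joint torques, N m; "position": TCP position; "tool_rot": TCP orientation; "force": force on the tool from outside, world axes, zero at the start; "moment": the same for the moment, N m; "grip_width": finger opening in m; "finger_force": force on a finger pad.
Only numpy, scipy, OpenCV 4.12 (cv2) and the standard library are available. Lean on these libraries where they do the work, as an engineer would, in place of code of your own. Each camera call takes 0.05 s, during which the arm holds its last target. There are 200 camera calls.

TASK

Set the tall square kiln prop down upright in the middle of the empty bay of the low plywood prop rack. Then push the rack's spring-loaded gate shut, gently and without slamming it, until its sprung tongue rides over the keeper and snaps in behind it, so that the gate stays shut by itself. Leave the round prop that is already in the rack, and the small cube prop on the bench, undisturbed.

Things in the scene. Friction and masses are not known exactly. Their poses are not given: they have to be found in the camera images.
- prop_tall: the tall square kiln prop to be put away: a beige ceramic block 28 x 28 x 50 mm, about 60 g, standing upright and loose on the bench to the right of the rack. Origin: centre of its underside; z up its height, x and y square to its sides.
- prop_cube: the small beige ceramic cube prop, 28 x 28 mm and only 25 mm high, loose on the bench near the tall one; leave it alone. Origin: centre of its underside.
- prop_round: a round hollow beige ceramic prop, 31 mm across and 40 mm high, already standing loose in the rack's left bay (rack +y); leave it there. Origin: centre of its underside.
- rack: low open-topped plywood rack screwed to the bench, 95 mm deep (x), 206 wide (y); floor 6 mm thick, back and side walls 28 mm high, divider at y = 0 (26 high), 62 mm high posts at the front corners. Origin: centre of the footprint on the bench; x points from the gate side into the rack, y to the left bay, z up. The gate shuts the front in the plane x = -45 mm. Keep pushes on it under 18 N
- bay (a point): middle of the floor of the empty right bay, on its upper surface (6 mm above the bench), rack axes. Inside, the bay is 78 mm in x and 92 mm in y; the walls round it rise 22 mm above this point, the divider 20 mm. Its front side (-x) is closed only by the gate, which may shut up to 12 mm into it
- gate (a joint): gate angle in rad: 0.70 fully open, where its hinge spring rests it on a stop; falls as it shuts, about 0 when shut. Plywood panel 10 mm thick, 10 to 190 mm from the hinge axis, 10 to 56 mm above the bench, swinging outward (rack -x). The spring pushes it open with 0.26 Nm (open) to 0.36 Nm (shut): unlatched, it always swings back to 0.70. Close it slower than 2 rad/s
- gate_hinge (a point): point on the gate's upright hinge axis at the rack's left front corner, 34 mm above the bench. Its axes turn with the gate: y points along the panel from the free end to the hinge, x is square to the panel, the way to push it shut; shut (0 rad) they equal the rack's axes, and opening by a turns them by a clockwise seen from above
- gate_push (a point): centre of the outer surface of the steel push plate (34 mm wide, 36 mm high, 16 to 52 mm above the bench) on the gate's outer face near its free end: 150 mm from the hinge axis along the panel, 8 mm outward (-x of gate_hinge) of the axis, 34 mm above the bench. Moves with the gate, axes as gate_hinge
- latch (a point): end of the gate's dark steel latch case (16 mm thick, 42 long, 55 to 67 mm above the bench), 190 mm from the hinge axis; axes as gate_hinge. From it a steel tongue, sprung outward along -y, sticks out 13 mm: sloped on its inner side, square on its outer side. It retracts when its slope is pressed; when clear of the keeper it snaps out again
- keeper (a point): nominal keeper place: an upright 5 mm steel pin on a slotted bracket that also holds the stop, right front of the rack. Tongue meets pin 0.06 rad before latching; riding over needs a push rising to 9 to 13 N on the push plate, dropping at the snap, then rising fast at a stop 1.5 mm on. The bracket was slid up to 14 mm nearer or farther (rack x): the gate latches between -0.07 and 0.085 rad

How it is judged:
By the outcome, as a careful person would: the job done as asked, in the order asked, and still so for the second after the job is handed in, with the robot touching nothing.
It also fails if it takes over 64 s, if anything falls off the work surface, if the arm or the gripper's body presses on something with over 40 N, if the wrist force passes 120 N, or if a joint passes its speed limit or range.

## Working session

There is one attempt and no reset: what is moved stays moved. The work goes in short steps, Python scripts to look and compute and a shell command to move; the robot and the scene stay as the last step left them, time stands still between calls to the robot, and variables do not carry over. Pictures are saved under pics/ and viewed, at most 10 in all, crops included, and the job is handed in when it is done.

```bash
mkdir -p pics; ls
cat > h.py <<'E'
import numpy as np, cv2
from workcell import monitor, optics, job_done
def cam(n):
    f=optics.grab_frame(n); f['f']=240/np.tan(np.radians(f['fovy'])/2); f['R']=np.array(f['R']); f['t']=np.array(f['t']); return f
def proj(f,X):
    c=f['R']@np.array(X,float)+f['t']; return np.array([f['cx']+f['f']*c[0]/c[2], f['cy']+f['f']*c[1]/c[2]])
def back(f,u,v,z):
    d=f['R'].T@np.array([(u-f['cx'])/f['f'],(v-f['cy'])/f['f'],1]); o=-f['R'].T@f['t']; return o+d*(z-o[2])/d[2]
E
python3 - <<'E'
from h import *
print(monitor.observe())
for n in ['scene','side']:
    f=cam(n); cv2.imwrite(f'pics/{n}0.png',f['frame']); print(n,f['fovy'],f['cx'],f['cy'],-f['R'].T@f['t'],f['R'][2])
    for k in ['prop_tall','prop_cube','prop_round','rack','gate','gate_push','latch','keeper']:
        print(k,[(round(m['p'],2),m['rect'],np.argwhere(m['region']).mean(0)[::-1].round(1)) for m in optics.masks_of(k,n)[:3]])
E
```

```text
pics
{'clock': 0.0, 'qpos': array([ 1.22878794,  0.52201668, -0.03630696,  1.60000003,  0.02119553,
        1.02106881, -0.11279424]), 'qd': array([-0.00248123,  0.00170019, -0.00111471,  0.00026916,  0.00039535,
        0.00120928, -0.00020134]), 'joint_efforts': array([ 1.73776127e-03, -9.27094388e+01,  1.98136233e+00, -3.69932055e+01,
        1.80428725e-02,  8.07301782e-03,  1.56537243e-05]), 'position': array([ 0.16766375, -0.60175263,  0.23072715]), 'tool_rot': array([-3.14048779e+00,  8.42562433e-05,  2.71784012e-01]), 'force': array([-0.3728057 ,  0.21154156,  0.21593958]), 'moment': array([0.07372255, 0.04479144, 0.00953113]), 'finger_force': 0.0, 'grip_width': 0.08558469998435858}
scene 47.12540469107245 320.55036614541393 241.92397643735092 [-0.10830875  0.4293361   0.63031598] [ 0.67348444 -0.44786388 -0.58807878]
prop_tall [(0.79, [454.9, 222.9, 21.1, 33.1], array([462.7, 240. ]))]
prop_cube [(0.81, [393.9, 212.4, 24.8, 16.7], array([403.7, 217.3]))]
prop_round [(0.91, [222.3, 262.9, 23.7, 27.1], array([233.9, 276.8]))]
rack [(0.84, [186.4, 223.1, 159.7, 94.1], array([26
[... 386 characters left out ...]
0.0498707   0.91918357 -0.39065902]
prop_tall [(0.97, [245.1, 304.6, 27.7, 33.6], array([258.7, 320. ])), (0.16, [253.6, 203.9, 54.6, 42.3], array([281.4, 224.8]))]
prop_cube [(0.59, [328.0, 303.6, 22.6, 22.1], array([340.2, 315.7])), (0.15, [255.8, 197.8, 108.7, 60.6], array([316.3, 232. ]))]
prop_round [(0.72, [322.0, 215.4, 14.6, 18.0], array([326. , 220.9]))]
rack [(0.78, [258.2, 199.5, 111.0, 61.7], array([316.9, 232.3]))]
gate [(0.74, [255.0, 203.2, 54.9, 43.9], array([281.8, 224.7]))]
gate_push [(0.92, [253.5, 206.4, 56.6, 39.8], array([281.1, 224.9]))]
latch [(0.56, [255.9, 206.4, 51.4, 36.8], array([281.6, 224.8]))]
keeper [(0.64, [257.3, 199.7, 107.9, 60.9], array([316.4, 232. ]))]
```

View pics/scene0.png

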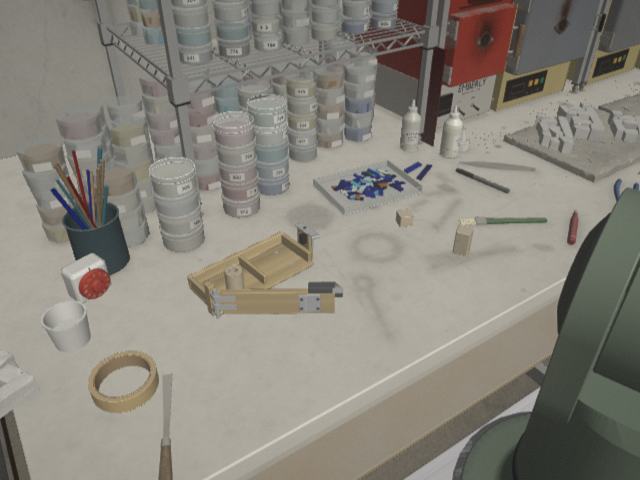

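View pics/side0.png

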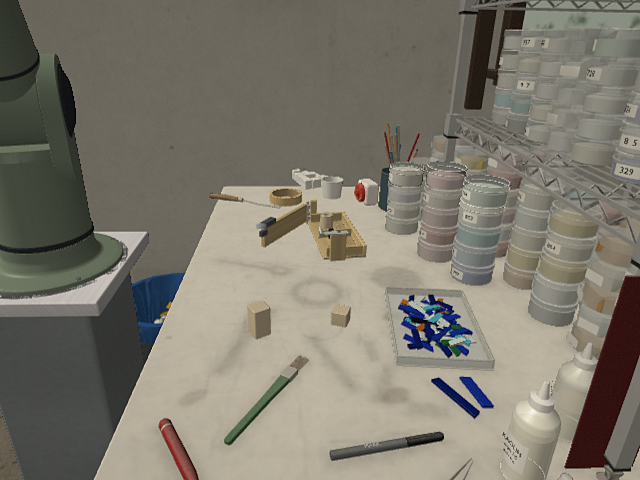

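The scene picture shows the rack at about (265,275) with the gate open toward the camera side. The tall prop is at (463,240) and the cube at (404,217). The side picture agrees: tall prop (259,320), cube (340,316), well separated. Next I'll fit the poses to the masks from both cameras.

```bash
cat > fit.py <<'E'
from h import *
from scipy.optimize import minimize
def boxpts(x0,x1,y0,y1,z0,z1): return np.array([[x,y,z] for x in(x0,x1) for y in(y0,y1) for z in(z0,z1)])
def tf(P,x,y,a):
    c,s=np.cos(a),np.sin(a); return P@np.array([[c,s,0],[-s,c,0],[0,0,1]])+[x,y,0]
def draw(f,boxes,S=4):
    m=np.zeros((480*S,640*S),np.uint8)
    for B in boxes:
        c=B@f['R'].T+f['t']; uv=np.c_[f['cx']+f['f']*c[:,0]/c[:,2],f['cy']+f['f']*c[:,1]/c[:,2]]
        cv2.fillConvexPoly(m,cv2.convexHull(np.round((uv+.5)*S).astype(np.int32)),1)
    return cv2.resize(m.astype(np.float32),(640,480),interpolation=cv2.INTER_AREA)
RB=[boxpts(-.0475,.0475,-.103,.103,0,.006),boxpts(.0385,.0475,-.103,.103,0,.028),boxpts(-.0475,.0475,.094,.103,0,.028),
    boxpts(-.0475,.0475,-.103,-.094,0,.028),boxpts(-.0385,.0475,-.003,.003,0,.026)]
GB=[boxpts(-.005,.005,-.19,-.01,.010,.056),boxpts(-.008,-.005,-.167,-.133,.016,.052),boxpts(-.008,.008,-.19,-.148,.055,.067)]
def gate(p,g,hy): # p rack pose
    h=tf(np.array([[-.045,hy,0]]),*p)[0]; return [tf(b,h[0],h[1],p[2]-g) for b in GB]
E
cat > m1.py <<'E'
from fit import *
F={n:cam(n) for n in('scene','side')}
M={}
for n in F:
    for k in('prop_tall','prop_cube','rack','gate','prop_round'):
        r=optics.masks_of(k,n); M[n,k]=r[0]['region'].astype(np.float32) if r else None
for n in F: M[n,'all']=np.maximum(np.maximum(M[n,'rack'],M[n,'gate']),0)
def cost(k,boxes): return sum(np.abs(draw(F[n],boxes)-M[n,k]).sum()/M[n,k].sum() for n in F)
def cen(n,k): return np.argwhere(M[n,k]>0).mean(0)[::-1]
def solve(fn,x0,st):
    x0=np.array(x0,float)
    best=None
    for it in range(3):
        S=np.vstack([x0]+[x0+np.eye(len(x0))[i]*st[i]*(-1)**it for i in range(len(x0))])
        r=minimize(fn,x0,method='Nelder-Mead',options=dict(initial_simplex=S,xatol=1e-5,fatol=1e-4)); x0=r.x
    return r
for k,h in(('prop_tall',.05),('prop_cube',.025)):
    b=back(F['side'],*cen('side',k),h/2); b2=back(F['scene'],*cen('scene',k),h/2); print(k,b,b2)
    r=min((solve(lambda p:cost(k,[tf(boxpts(-.014,.014,-.014,.014,0,h),*p)]),[b[0],b[1],a],[.006,.006,.3]) for a in(0,.5,1)),key=lambda r:r.fun)
    print(r.x.round(4),r.fun)
b=back(F['scene'],*cen('scene','prop_round'),.02); print('round',b)
b=back(F['scene'],265,270,.01); print('rack0',b)
rr=None
for a in np.arange(-.9,.91,.3):
    r=solve(lambda p:cost('all',RB+[boxpts(0,0,0,0,0,0)[:1]+[9,9,9]][:0]+gate(p[:3],.7,.097))+cost('gate',gate(p[:3],.7,.097)),[b[0],b[1],a],[.02,.02,.2])
    print(a,r.fun,r.x.round(3))
    if rr is None or r.fun<rr.fun: rr=r
r=solve(lambda p:cost('all',RB+gate(p[:3],p[4],p[3]))+cost('gate',gate(p[:3],p[4],p[3])),list(rr.x)+[.097,.7],[.004,.004,.05,.005,.05]); print('rack x y yaw hy g',r.x.round(4),r.fun)
p=r.x
out=[]
for n,(x0,y0) in(('scene',(180,205)),('side',(240,190))):
    im=F[n]['frame'][y0:y0+130,x0:x0+175]; im=cv2.resize(im,None,fx=4,fy=4,interpolation=cv2.INTER_CUBIC)[:, :]
    for B in RB+gate(p[:3],p[4],p[3]):
        uv=np.array([proj(F[n],q) for q in B]); H=cv2.convexHull(np.float32(((uv+.5)-[x0,y0])*4)).astype(np.int32)
        cv2.polylines(im,[H],True,(255,0,0) if n=='scene' else (0,0,255),1)
    out.append(im)
im=np.vstack(out); im=cv2.resize(im,None,fx=.57,fy=.57,interpolation=cv2.INTER_AREA); print(im.shape)
cv2.imwrite('pics/ov1.png',im)
E
time python3 m1.py
```

```text
prop_tall [ 0.44062124 -0.25738477  0.025     ] [ 0.44349675 -0.25896886  0.025     ]
[ 0.4419 -0.2568  0.5779] 0.3231637477874756
prop_cube [ 0.57419717 -0.22936419  0.0125    ] [ 0.57743149 -0.22961512  0.0125    ]
[ 0.5754 -0.2269  0.8228] 0.6573129296302795
round [0.5889256  0.14715024 0.02      ]
rack0 [0.58580896 0.08715684 0.01      ]
-0.9 2.844799280166626 [0.589 0.112 0.117]
-0.6000000000000001 2.850681781768799 [0.589 0.112 0.119]
-0.30000000000000016 2.846304178237915 [0.59  0.112 0.118]
-2.220446049250313e-16 2.845224380493164 [0.59  0.112 0.118]
0.2999999999999997 2.8445396423339844 [0.59  0.112 0.118]
0.5999999999999995 2.8447201251983643 [0.59  0.112 0.118]
0.8999999999999996 2.845224380493164 [0.589 0.112 0.119]
rack x y yaw hy g [0.5896 0.1122 0.1183 0.097  0.7   ] 2.8445396423339844
(593, 399, 3)
real	1m31.373s
user	2m31.139s
sys	0m53.113s
```

View pics/ov1.png

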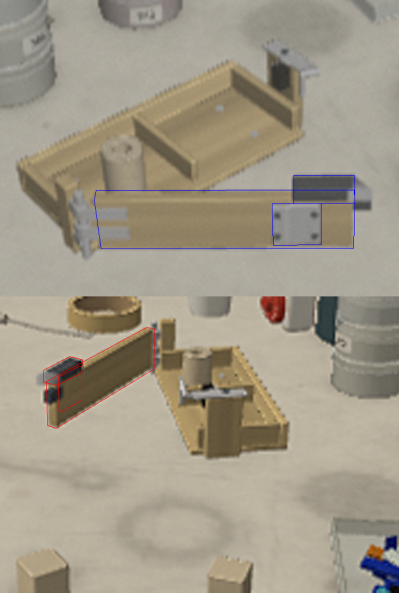

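The gate outline fits both views (scene box 212–342, 283–314). My rack boxes were not transformed, which is a bug; I'll fix it and refit.

```bash
python3 - <<'E'
s=open('fit.py').read()
s+='''
RB+=[boxpts(-.0475,-.0325,.085,.103,0,.062),boxpts(-.0475,-.0375,-.110,-.090,0,.062)]
def rackb(p): return [tf(b,*p) for b in RB]
'''
open('fit.py','w').write(s)
m=open('m1.py').read()
a=m.index("rr=None"); b=m.index("r=solve(lambda p:cost('all',RB+gate(p[:3],p[4]")
m=m[:a]+"rr=solve(lambda p:cost('all',rackb(p)+gate(p,.7,.097)),[.59,.112,.118],[.01,.01,.1]);print(rr.x,rr.fun)\n"+m[b:]
m=m.replace("RB+gate(p[:3]","rackb(p[:3])+gate(p[:3]")
a=m.index("for k,h in(("); b=m.index("b=back(F['scene'],*cen('scene','prop_round')"); m=m[:a]+m[b:]
m=m.replace('ov1','ov2').replace("im=cv2.resize(im,None,fx=.57,fy=.57,interpolation=cv2.INTER_AREA); ","").replace("im=np.vstack(out)","im=np.hstack([o[:,:400] if 0 else cv2.resize(o,None,fx=.57,fy=.57,interpolation=cv2.INTER_AREA) for o in out])")
open('m2.py','w').write(m)
E
python3 m2.py
```

```text
round [0.58871017 0.14645389 0.02      ]
rack0 [0.58580896 0.08715684 0.01      ]
[0.59225957 0.11067037 0.12075127] 0.3200911283493042
rack x y yaw hy g [0.5924 0.108  0.1447 0.103  0.7236] 0.5736875534057617
(296, 798, 3)
```

View pics/ov2.png

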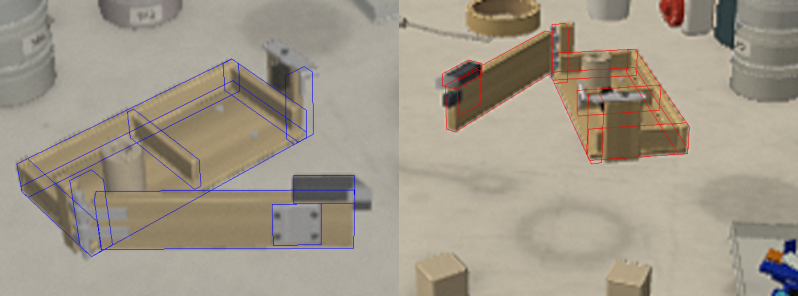

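The overlay now fits the rack (scene crop corners, e.g. (235,60) and (20,160)). Rack pose is about (0.592, 0.108), yaw about 0.13, and the prop is at (0.442, -0.257), yaw 0.58. Moving above the prop.

```bash
cat >> h.py <<'E'
def togo(x,y,z,yaw):
    s=monitor.observe(); p=s['position']; a=s['tool_rot'][2]; d=np.array([x,y,z])-p; c,sn=np.cos(a),np.sin(a)
    print('pos',p.round(4),'rot',s['tool_rot'].round(4),'togo cm dx %.2f dy %.2f dz %.2f wz %.3f'%(100*(c*d[0]+sn*d[1]),100*(sn*d[0]-c*d[1]),-100*d[2],-(yaw-a)))
E
python3 -m handwheel '[{"dx":4.45,"dy":-3.23},{"dx":4.45,"dy":-3.23},{"dx":4.45,"dy":-3.23},{"dx":4.45,"dy":-3.23},{"dx":4.45,"dy":-3.23},{"dx":4.45,"dy":-3.23},{"dx":4.45,"dy":-3.23},{"dx":4.45,"dy":-3.23}]' 40
python3 -m handwheel '[{"wz":-0.15},{"wz":-0.15},{"dz":2},{"dz":0}]'
cat > w.py <<'E'
import sys; from fit import *
n=sys.argv[1]; f=cam('wrist'); cv2.imwrite(f'pics/{n}.png',f['frame'])
for k in sys.argv[2:]:
    print(k,[(round(m['p'],2),m['rect']) for m in optics.masks_of(k,'wrist')[:2]])
print(-f['R'].T@f['t'],f['R'][2])
E
python3 w.py w1 prop_tall prop_cube; python3 -c "
from h import *
togo(.442,-.257,.022,.578)"
```

```text
prop_tall []
prop_cube []
[ 0.23827534 -0.58427453  0.37457655] [-0.27262814 -0.07710058 -0.95902523]
pos [ 0.1678 -0.6021  0.2313] rot [-3.1416  0.      0.2718] togo cm dx 35.68 dy -25.88 dz 20.93 wz -0.306schema error: expected keys dx, dy, dz, wx, wy, wz, claw
schema error: expected keys dx, dy, dz, wx, wy, wz, claw
```

View pics/w1.png

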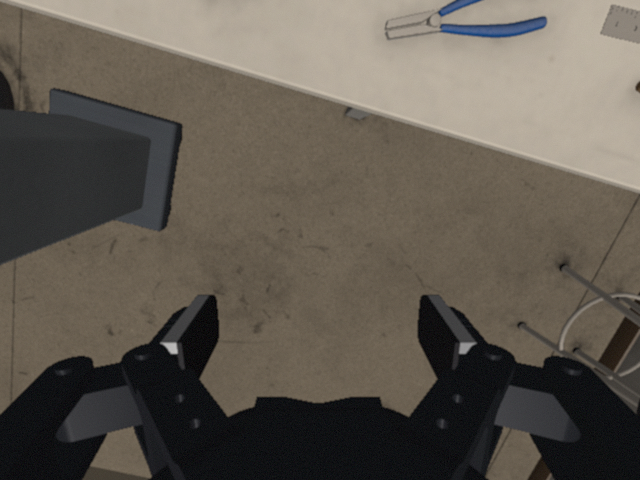

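The arm did not move: every row needs all seven keys. The wrist view shows only the floor and the bench edge, with the fingers at the bottom at (190,340) and (450,340).

```bash
python3 -m handwheel '[{"dx":4.45,"dy":-3.23,"dz":0,"wx":0,"wy":0,"wz":0,"claw":100},{"dx":4.45,"dy":-3.23,"dz":0,"wx":0,"wy":0,"wz":0,"claw":100},{"dx":4.45,"dy":-3.23,"dz":0,"wx":0,"wy":0,"wz":0,"claw":100},{"dx":4.45,"dy":-3.23,"dz":0,"wx":0,"wy":0,"wz":0,"claw":100},{"dx":4.45,"dy":-3.23,"dz":0,"wx":0,"wy":0,"wz":0,"claw":100},{"dx":4.45,"dy":-3.23,"dz":0,"wx":0,"wy":0,"wz":0,"claw":100},{"dx":4.45,"dy":-3.23,"dz":0,"wx":0,"wy":0,"wz":0,"claw":100},{"dx":4.45,"dy":-3.23,"dz":0,"wx":0,"wy":0,"wz":0,"claw":100}]' 40
python3 -m handwheel '[{"dx":0,"dy":0,"dz":0,"wx":0,"wy":0,"wz":-0.15,"claw":100},{"dx":0,"dy":0,"dz":0,"wx":0,"wy":0,"wz":-0.15,"claw":100},{"dx":0,"dy":0,"dz":0,"wx":0,"wy":0,"wz":0,"claw":100}]'
python3 w.py w2 prop_tall prop_cube; python3 -c "
from h import *
togo(.442,-.257,.022,.578)"
```

```text
clock: 3.25
position: [0.4423, -0.2562, 0.2315]
tool_rot: [3.141, -0.0, 0.272]
force: [1.0, 0.2, 0.1]
grip_width: 0.0858
finger_force: 0.0
clock: 3.62
position: [0.4413, -0.2576, 0.2313]
tool_rot: [3.142, -0.0, 0.571]
force: [0.7, 0.3, -0.8]
grip_width: 0.0855
finger_force: 0.0
prop_tall [(0.56, [303.7, 192.3, 29.0, 35.1])]
prop_cube [(0.73, [346.0, 56.0, 39.6, 44.5])]
[ 0.5030452  -0.22028021  0.37463331] [-0.2379068  -0.15401524 -0.9589993 ]
pos [ 0.4413 -0.2578  0.2313] rot [ 3.1415e+00 -1.0000e-04  5.6810e-01] togo cm dx 0.10 dy -0.02 dz 20.93 wz -0.010
```

View pics/w2.png

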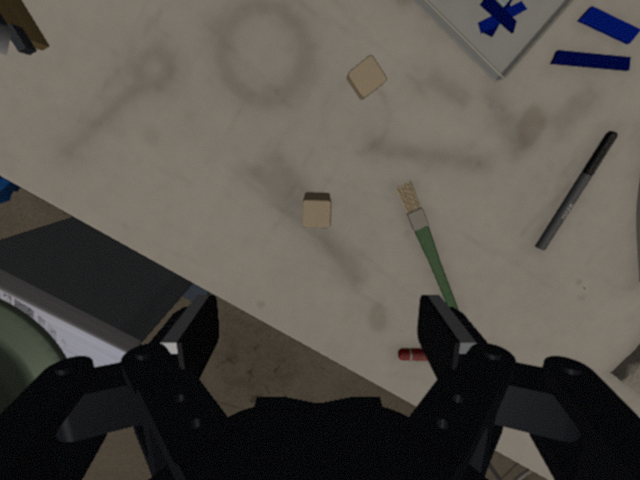

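The prop's top face is at about (317,214), squared up with the fingers. The cube is at (367,76), clear of the approach.

Run:
```python
from fit import *
f=cam('wrist'); m=optics.masks_of('prop_tall','wrist')[0]['region']
print(back(f,317,214,.05), back(f,*np.argwhere(m).mean(0)[::-1],.035))
c,_=cv2.findContours(m.astype(np.uint8),0,2); h=cv2.cvtColor(f['frame'],cv2.COLOR_BGR2HSV); 
roi=(h[...,2]>165)&m; c,_=cv2.findContours(roi.astype(np.uint8),0,2); c=max(c,key=cv2.contourArea); r=cv2.minAreaRect(c); print(r)
b=np.array([back(f,*q,.05) for q in cv2.boxPoints(r)]); print(b.mean(0),[np.arctan2(*(b[i+1]-b[i])[[1,0]]) for i in range(3)])
```

```text
[ 0.4426423  -0.25850624  0.05      ] [ 0.44267549 -0.25689174  0.035     ]Traceback (most recent call last):
  File "<stdin>", line 5, in <module>
ValueError: max() iterable argument is empty
```

```bash
python3 -m handwheel '[{"dx":0.1,"dy":0,"dz":4,"wx":0,"wy":0,"wz":0,"claw":100},{"dx":0,"dy":0,"dz":4,"wx":0,"wy":0,"wz":0,"claw":100},{"dx":0,"dy":0,"dz":4,"wx":0,"wy":0,"wz":0,"claw":100},{"dx":0,"dy":0,"dz":4,"wx":0,"wy":0,"wz":0,"claw":100},{"dx":0,"dy":0,"dz":2.5,"wx":0,"wy":0,"wz":0,"claw":100},{"dx":0,"dy":0,"dz":2.2,"wx":0,"wy":0,"wz":0,"claw":100},{"dx":0,"dy":0,"dz":0,"wx":0,"wy":0,"wz":0,"claw":60},{"dx":0,"dy":0,"dz":0,"wx":0,"wy":0,"wz":0,"claw":45}]' 40
python3 -m handwheel '[{"dx":0,"dy":0,"dz":0,"wx":0,"wy":0,"wz":0,"claw":20},{"dx":0,"dy":0,"dz":0,"wx":0,"wy":0,"wz":0,"claw":20},{"dx":0,"dy":0,"dz":0,"wx":0,"wy":0,"wz":0,"claw":20},{"dx":0,"dy":0,"dz":0,"wx":0,"wy":0,"wz":0,"claw":20},{"dx":0,"dy":0,"dz":0,"wx":0,"wy":0,"wz":0,"claw":20}]' 40
```

```text
clock: 4.88
position: [0.4425, -0.2572, 0.025]
tool_rot: [3.141, -0.0, 0.571]
force: [-0.4, 0.4, 0.4]
grip_width: 0.0517
finger_force: 0.0
clock: 5.5
position: [0.4426, -0.2574, 0.0253]
tool_rot: [3.14, -0.001, 0.571]
force: [-1.7, 0.9, 9.8]
grip_width: 0.0274
finger_force: 39.3
```

```bash
python3 -m handwheel '[{"dx":0,"dy":0,"dz":-2,"wx":0,"wy":0,"wz":0,"claw":20},{"dx":0,"dy":0,"dz":-4,"wx":0,"wy":0,"wz":0,"claw":20},{"dx":0,"dy":0,"dz":-4,"wx":0,"wy":0,"wz":0,"claw":20},{"dx":0,"dy":0,"dz":-2,"wx":0,"wy":0,"wz":0.11,"claw":20},{"dx":0,"dy":0,"dz":0,"wx":0,"wy":0,"wz":0.11,"claw":20},{"dx":0,"dy":0,"dz":0,"wx":0,"wy":0,"wz":0.11,"claw":20},{"dx":0,"dy":0,"dz":0,"wx":0,"wy":0,"wz":0.11,"claw":20},{"dx":0,"dy":0,"dz":0,"wx":0,"wy":0,"wz":0,"claw":20}]'
python3 -c "
from h import *
togo(.5988,.0594,.145,.13)"
```

```text
clock: 6.5
position: [0.4423, -0.257, 0.1448]
tool_rot: [3.141, -0.001, 0.132]
force: [-0.2, 0.0, -0.2]
grip_width: 0.0274
finger_force: 39.8
pos [ 0.4423 -0.257   0.1448] rot [ 3.1411e+00 -5.0000e-04  1.3240e-01] togo cm dx 19.69 dy -29.30 dz -0.02 wz 0.002
```

Force is about zero and the width is 27.4 mm, so the prop is held. Now carrying it, stopping short so the wrist camera can look at the rack.

```bash
python3 -m handwheel '[{"dx":1.2,"dy":-1.8,"dz":0,"wx":0,"wy":0,"wz":0,"claw":20},{"dx":2.5,"dy":-4,"dz":0,"wx":0,"wy":0,"wz":0,"claw":20},{"dx":3,"dy":-4.5,"dz":0,"wx":0,"wy":0,"wz":0,"claw":20},{"dx":3,"dy":-4.5,"dz":0,"wx":0,"wy":0,"wz":0,"claw":20},{"dx":3,"dy":-4.5,"dz":0,"wx":0,"wy":0,"wz":0,"claw":20},{"dx":2,"dy":-4,"dz":0,"wx":0,"wy":0,"wz":0,"claw":20},{"dx":1,"dy":-2,"dz":0,"wx":0,"wy":0,"wz":0,"claw":20},{"dx":0,"dy":0,"dz":0,"wx":0,"wy":0,"wz":0,"claw":20}]'
python3 w.py w3 prop_tall rack
python3 - <<'E'
from fit import *
togo(.5988,.0594,.145,.13)
f=cam('wrist'); im=f['frame'].copy(); p=(.5924,.109,.13)
for B in rackb(p)[:5]:
    cv2.polylines(im,[cv2.convexHull(np.float32([proj(f,q) for q in B])).astype(np.int32)],True,(255,0,0),1)
for s in [(-.0475,-.094),(.0385,-.094),(.0385,-.003),(-.0475,-.003)]:
    pass
cv2.imwrite('pics/w3o.png',im)
E
```

```text
clock: 7.5
position: [0.5648, 0.0156, 0.1444]
tool_rot: [-3.141, -0.0, 0.135]
force: [-1.2, -0.3, -1.1]
grip_width: 0.0272
finger_force: 39.8
prop_tall [(0.55, [278.7, 253.3, 72.9, 105.2]), (0.42, [29.9, 117.4, 328.3, 277.1])]
rack [(0.96, [28.6, 115.7, 327.5, 279.3])]
[0.63723084 0.02374287 0.28766438] [-0.28033167 -0.03902731 -0.9591095 ]
pos [0.5643 0.0128 0.1444] rot [3.141e+00 3.000e-04 1.309e-01] togo cm dx 4.03 dy -4.16 dz -0.06 wz 0.001
```

View pics/w3o.png

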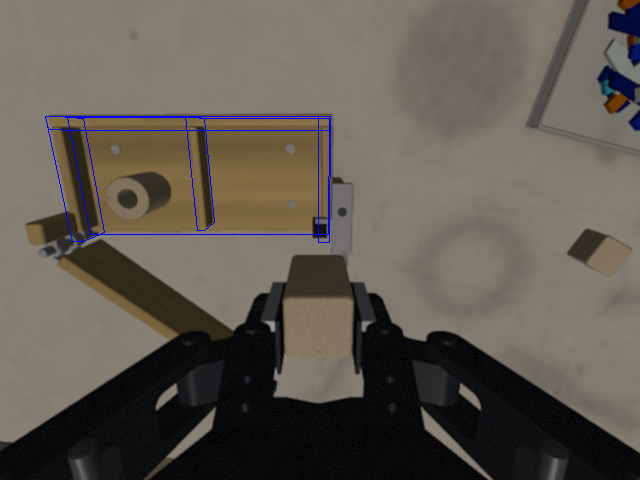

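The overlay matches the rack's edges to within a pixel or two (bay spans 205–330 × 118–235). The prop is held straight, and the latch bracket is at (341,215). Placing it.

```bash
python3 -m handwheel '[{"dx":1.5,"dy":-1.5,"dz":0,"wx":0,"wy":0,"wz":0,"claw":20},{"dx":1.5,"dy":-1.5,"dz":0,"wx":0,"wy":0,"wz":0,"claw":20},{"dx":1,"dy":-1.2,"dz":0,"wx":0,"wy":0,"wz":0,"claw":20},{"dx":0,"dy":0,"dz":2.5,"wx":0,"wy":0,"wz":0,"claw":20},{"dx":0,"dy":0,"dz":2.5,"wx":0,"wy":0,"wz":0,"claw":20},{"dx":0,"dy":0,"dz":2,"wx":0,"wy":0,"wz":0,"claw":20},{"dx":0,"dy":0,"dz":1.5,"wx":0,"wy":0,"wz":0,"claw":20},{"dx":0,"dy":0,"dz":0,"wx":0,"wy":0,"wz":0,"claw":20}]'
python3 -c "
from h import *
togo(.5988,.0602,.032,.13)"
```

```text
clock: 8.7
position: [0.5983, 0.0613, 0.0585]
tool_rot: [3.142, 0.002, 0.132]
force: [0.4, 0.4, -0.2]
grip_width: 0.0274
finger_force: 39.8
pos [0.5983 0.0613 0.0585] rot [3.1416e+00 1.5000e-03 1.3180e-01] togo cm dx 0.04 dy 0.11 dz 2.65 wz 0.002
```

```bash
python3 -m handwheel '[{"dx":0.05,"dy":0.1,"dz":1,"wx":0,"wy":0,"wz":0,"claw":20},{"dx":0,"dy":0,"dz":0.8,"wx":0,"wy":0,"wz":0,"claw":20},{"dx":0,"dy":0,"dz":0.5,"wx":0,"wy":0,"wz":0,"claw":20},{"dx":0,"dy":0,"dz":0.2,"wx":0,"wy":0,"wz":0,"claw":20},{"dx":0,"dy":0,"dz":0,"wx":0,"wy":0,"wz":0,"claw":20}]'
python3 -m handwheel '[{"dx":0,"dy":0,"dz":0.1,"wx":0,"wy":0,"wz":0,"claw":20},{"dx":0,"dy":0,"dz":0,"wx":0,"wy":0,"wz":0,"claw":20}]'
```

```text
clock: 9.32
position: [0.5994, 0.0604, 0.0343]
tool_rot: [-3.142, 0.0, 0.132]
force: [-0.6, -0.4, -0.6]
grip_width: 0.027
finger_force: 39.8
clock: 9.57
position: [0.5994, 0.0604, 0.0334]
tool_rot: [-3.142, -0.0, 0.132]
force: [0.6, 0.2, -1.5]
grip_width: 0.0276
finger_force: 39.8
```

```bash
python3 -m handwheel '[{"dx":0,"dy":0,"dz":0.1,"wx":0,"wy":0,"wz":0,"claw":20},{"dx":0,"dy":0,"dz":0,"wx":0,"wy":0,"wz":0,"claw":20}]'
python3 -m handwheel '[{"dx":0,"dy":0,"dz":0.1,"wx":0,"wy":0,"wz":0,"claw":20},{"dx":0,"dy":0,"dz":0,"wx":0,"wy":0,"wz":0,"claw":20}]'
```

```text
clock: 9.82
position: [0.5993, 0.0604, 0.0322]
tool_rot: [-3.142, 0.0, 0.132]
force: [0.2, -0.1, -0.7]
grip_width: 0.0273
finger_force: 39.8
clock: 10.07
position: [0.5994, 0.0604, 0.0314]
tool_rot: [3.142, -0.0, 0.132]
force: [-1.2, -0.5, 2.2]
grip_width: 0.0274
finger_force: 40.0
```

```bash
python3 -m handwheel '[{"dx":0,"dy":0,"dz":0.05,"wx":0,"wy":0,"wz":0,"claw":25},{"dx":0,"dy":0,"dz":0,"wx":0,"wy":0,"wz":0,"claw":36},{"dx":0,"dy":0,"dz":0,"wx":0,"wy":0,"wz":0,"claw":42},{"dx":0,"dy":0,"dz":0,"wx":0,"wy":0,"wz":0,"claw":50},{"dx":0,"dy":0,"dz":0,"wx":0,"wy":0,"wz":0,"claw":50},{"dx":0,"dy":0,"dz":0,"wx":0,"wy":0,"wz":0,"claw":50}]'
python3 -m handwheel '[{"dx":0,"dy":0,"dz":-1,"wx":0,"wy":0,"wz":0,"claw":50},{"dx":0,"dy":0,"dz":-2,"wx":0,"wy":0,"wz":0,"claw":50},{"dx":0,"dy":0,"dz":-4,"wx":0,"wy":0,"wz":0,"claw":50},{"dx":0,"dy":0,"dz":-4,"wx":0,"wy":0,"wz":0,"claw":40},{"dx":-3,"dy":0,"dz":-1,"wx":0,"wy":0,"wz":0,"claw":20},{"dx":-5,"dy":0,"dz":0,"wx":0,"wy":0,"wz":0,"claw":0},{"dx":-4,"dy":0,"dz":0,"wx":0,"wy":0,"wz":0,"claw":0},{"dx":0,"dy":0,"dz":0,"wx":0,"wy":0,"wz":0,"claw":0}]'
cat > w4.py <<'E'
import sys
from fit import *
f=cam('wrist'); im=f['frame'].copy(); p=(.5924,.109,.13)
for B in rackb(p)[:5]+[tf(boxpts(-.014,.014,-.063,-.035,.006,.056),*p)]+gate(p,float(sys.argv[2]),.103):
    cv2.polylines(im,[cv2.convexHull(np.float32([proj(f,q) for q in B])).astype(np.int32)],True,(255,0,0),1)
cv2.imwrite('pics/%s.png'%sys.argv[1],im)
print(monitor.observe()['position'],[ (m['p'],m['rect']) for m in optics.masks_of('prop_tall','wrist')])
for a in (.7,.4,.1,0):
    h=tf(np.array([[-.045,.103,0]]),*p)[0]; print(a,'push',tf(np.array([[-.008,-.15,.034]]),h[0],h[1],p[2]-a)[0].round(4),'yaw',p[2]-a)
E
python3 w4.py w4 .709
```

```text
clock: 10.82
position: [0.5993, 0.0603, 0.0308]
tool_rot: [-3.142, 0.0, 0.132]
force: [-0.1, 0.2, -0.4]
grip_width: 0.0427
finger_force: 0.0
clock: 11.82
position: [0.4786, 0.0441, 0.1525]
tool_rot: [3.141, -0.001, 0.132]
force: [0.1, -1.2, -0.6]
grip_width: 0.0002
finger_force: 0.0
[0.48027805 0.04447273 0.15245849] [(0.79, [294.0, 34.1, 43.0, 56.8]), (0.58, [70.4, 1.1, 353.1, 297.3])]
0.7 push [0.4467 0.0833 0.034 ] yaw -0.57
0.4 push [0.4867 0.0629 0.034 ] yaw -0.27
0.1 push [0.5309 0.0551 0.034 ] yaw 0.03
0 push [0.5459 0.0555 0.034 ] yaw 0.13
```

View pics/w4.png

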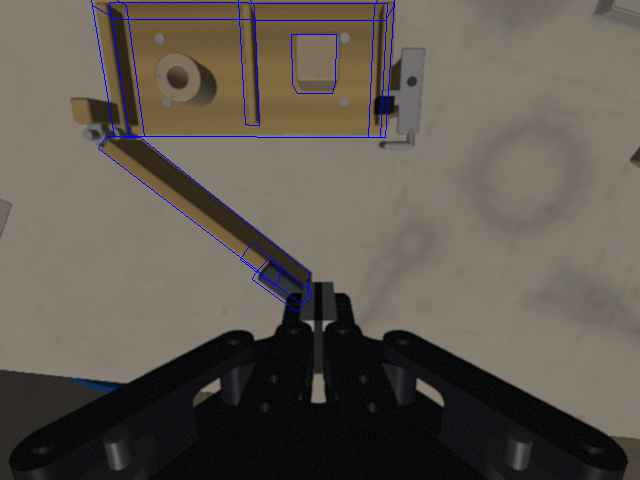

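The picture shows the prop upright in the middle of the bay, matching the expected outline (292–338, 34–92). The gate outline fits, with its free end at about (300,290). Next I'll turn the tool square to the open gate and come down outside it.

```bash
python3 -m handwheel '[{"dx":-1,"dy":0,"dz":0,"wx":0,"wy":0,"wz":0.14,"claw":0},{"dx":-1,"dy":0,"dz":0,"wx":0,"wy":0,"wz":0.14,"claw":0},{"dx":-1,"dy":0,"dz":0,"wx":0,"wy":0,"wz":0.14,"claw":0},{"dx":-1,"dy":0,"dz":0,"wx":0,"wy":0,"wz":0.14,"claw":0},{"dx":-1,"dy":0,"dz":0,"wx":0,"wy":0,"wz":0.14,"claw":0},{"dx":0,"dy":0,"dz":0,"wx":0,"wy":0,"wz":0,"claw":0}]'
python3 -c "
from h import *
togo(.4188,.1016,.022,-.575); print(monitor.observe()['qpos'])"
```

```text
clock: 12.68
position: [0.4325, 0.0524, 0.1512]
tool_rot: [-3.141, -0.001, -0.567]
force: [0.4, 0.3, 0.2]
grip_width: -0.0001
finger_force: 0.0
pos [0.4325 0.0524 0.1512] rot [-3.1411e+00 -5.0000e-04 -5.6660e-01] togo cm dx -3.79 dy -3.42 dz 12.92 wz 0.008
[-0.28357697  0.35079623  0.03298944  2.1576744  -0.01912063  0.63265544
 -2.37453178]
```

```bash
python3 -m handwheel '[{"dx":0,"dy":0,"dz":0,"wx":0,"wy":0,"wz":-0.15,"claw":0},{"dx":-1.6,"dy":-2,"dz":0,"wx":0,"wy":0,"wz":0,"claw":0},{"dx":-1.6,"dy":-2,"dz":0,"wx":0,"wy":0,"wz":0,"claw":0},{"dx":0,"dy":0,"dz":0,"wx":0,"wy":0,"wz":0,"claw":0}]'
python3 -c "
from h import *
togo(.4188,.1016,.022,-.42); print(monitor.observe()['qpos'])"
```

```text
clock: 13.18
position: [0.4195, 0.1029, 0.1511]
tool_rot: [-3.141, -0.0, -0.412]
force: [1.2, -1.8, 1.2]
grip_width: 0.0001
finger_force: 0.0
pos [0.4195 0.1029 0.1511] rot [-3.1407e+00 -3.0000e-04 -4.1240e-01] togo cm dx -0.02 dy 0.15 dz 12.91 wz 0.008
[-0.36233445  0.34564807 -0.01863328  2.16438996  0.01002153  0.63077463
 -2.37118347]
```

```bash
python3 -m handwheel '[{"dx":0,"dy":0.1,"dz":2.5,"wx":0,"wy":0,"wz":0,"claw":0},{"dx":0,"dy":0,"dz":2.5,"wx":0,"wy":0,"wz":0,"claw":0},{"dx":0,"dy":0,"dz":2.5,"wx":0,"wy":0,"wz":0,"claw":0},{"dx":0,"dy":0,"dz":2.5,"wx":0,"wy":0,"wz":0,"claw":0},{"dx":0,"dy":0,"dz":2,"wx":0,"wy":0,"wz":0,"claw":0},{"dx":0,"dy":0,"dz":0.9,"wx":0,"wy":0,"wz":0,"claw":0},{"dx":0,"dy":0,"dz":0,"wx":0,"wy":0,"wz":0,"claw":0}]'
python3 - <<'E'
from fit import *
s=monitor.observe(); print(s['qpos'])
h=np.array([.5344,.2053]); d=s['position'][:2]-h
for g in(.72,.7): a=.13-g; c,sn=np.cos(a),np.sin(a); print('in gate frame',c*d[0]+sn*d[1],-sn*d[0]+c*d[1])
E
```

```text
clock: 14.05
position: [0.4187, 0.1001, 0.0216]
tool_rot: [3.141, 0.0, -0.418]
force: [-0.0, -0.8, 0.1]
grip_width: 0.0002
finger_force: 0.0
[-0.36229431  0.61570866 -0.01318019  2.23454009  0.02647729  0.29209539
 -2.38686958]
in gate frame -0.037626260065916455 -0.15179275348014049
in gate frame -0.040654387748054265 -0.1510099209074077
```

```bash
cat > arc.py <<'E'
from fit import *
import sys
# rows to carry TCP along the gate arc; args: offset, then gate angles
s=monitor.observe(); h=np.array([.5344,.2053]); p=s['position'][:2].copy(); yaw=s['tool_rot'][2]; off=float(sys.argv[1])
for g in map(float,sys.argv[2:]):
    a=.13-g; c,sn=np.cos(a),np.sin(a); q=h+[c*-off+sn*.15, sn*-off-c*.15]
    d=q-p; c,sn=np.cos(yaw),np.sin(yaw); ny=max(yaw,a)
    print('%.2f dx %.2f dy %.2f wz %.3f'%(g,100*(c*d[0]+sn*d[1]),100*(sn*d[0]-c*d[1]),-(ny-yaw))); p=q; yaw=ny
E
python3 arc.py .02 .72 .67 .62 .57 .52 .46 .40 .34 .28 .23 .18
```

```text
0.72 dx 1.77 dy 0.13 wz -0.000
0.67 dx 0.73 dy 0.21 wz -0.000
0.62 dx 0.74 dy 0.17 wz -0.000
0.57 dx 0.74 dy 0.14 wz -0.000
0.52 dx 0.75 dy 0.10 wz -0.028
0.46 dx 0.90 dy 0.09 wz -0.060
0.40 dx 0.90 dy 0.09 wz -0.060
0.34 dx 0.90 dy 0.09 wz -0.060
0.28 dx 0.90 dy 0.09 wz -0.060
0.23 dx 0.75 dy 0.08 wz -0.050
0.18 dx 0.75 dy 0.08 wz -0.050
```

```bash
python3 -m handwheel '[{"dx":0.5,"dy":0.04,"dz":0,"wx":0,"wy":0,"wz":0,"claw":0},{"dx":0.4,"dy":0.04,"dz":0,"wx":0,"wy":0,"wz":0,"claw":0},{"dx":0.4,"dy":0.05,"dz":0,"wx":0,"wy":0,"wz":0,"claw":0},{"dx":0.4,"dy":0.05,"dz":0,"wx":0,"wy":0,"wz":0,"claw":0},{"dx":0.4,"dy":0.1,"dz":0,"wx":0,"wy":0,"wz":0,"claw":0},{"dx":0.4,"dy":0.1,"dz":0,"wx":0,"wy":0,"wz":0,"claw":0},{"dx":0.5,"dy":0.13,"dz":0,"wx":0,"wy":0,"wz":0,"claw":0},{"dx":0.5,"dy":0.1,"dz":0,"wx":0,"wy":0,"wz":0,"claw":0}]'
python3 arc.py .02 .6 .55 .5 .45 .40 .34 .28 .23 .18; python3 -c "
from h import *
print(monitor.observe()['force'])"
```

```text
clock: 15.05
position: [0.4481, 0.0804, 0.0217]
tool_rot: [3.141, 0.0, -0.418]
force: [-1.2, 1.8, 0.2]
grip_width: -0.0001
finger_force: 0.0
0.60 dx 0.04 dy -0.04 wz -0.000
0.55 dx 0.75 dy 0.12 wz -0.000
0.50 dx 0.75 dy 0.08 wz -0.048
0.45 dx 0.75 dy 0.08 wz -0.050
0.40 dx 0.75 dy 0.08 wz -0.050
0.34 dx 0.90 dy 0.09 wz -0.060
0.28 dx 0.90 dy 0.09 wz -0.060
0.23 dx 0.75 dy 0.08 wz -0.050
0.18 dx 0.75 dy 0.08 wz -0.050
[-1.18566391  1.84909042  0.21121366]
```

Force is about 2 N along the gate normal, consistent with contact at roughly 0.6 rad. Continuing along the arc to about 0.23.

```bash
python3 -m handwheel '[{"dx":0.75,"dy":0.12,"dz":0,"wx":0,"wy":0,"wz":0,"claw":0},{"dx":0.75,"dy":0.08,"dz":0,"wx":0,"wy":0,"wz":-0.05,"claw":0},{"dx":0.75,"dy":0.08,"dz":0,"wx":0,"wy":0,"wz":-0.05,"claw":0},{"dx":0.75,"dy":0.08,"dz":0,"wx":0,"wy":0,"wz":-0.05,"claw":0},{"dx":0.75,"dy":0.08,"dz":0,"wx":0,"wy":0,"wz":-0.05,"claw":0},{"dx":0.75,"dy":0.08,"dz":0,"wx":0,"wy":0,"wz":-0.05,"claw":0},{"dx":0.75,"dy":0.08,"dz":0,"wx":0,"wy":0,"wz":-0.05,"claw":0},{"dx":0,"dy":0,"dz":0,"wx":0,"wy":0,"wz":0,"claw":0}]'
python3 arc.py .02 .26 .23 .2 .18 .16 .14 .12
python3 - <<'E'
from fit import *
for n in('scene','side'):
    f=cam(n); cv2.imwrite(f'pics/{n}5.png',f['frame'])
    m=optics.masks_of('gate',n); p=(.5924,.109,.13)
    if m:
        M=m[0]['region'].astype(np.float32)
        g=min(np.arange(-.1,.8,.01),key=lambda g:np.abs(draw(f,gate(p,g,.103))*M-M).sum()+0*g); print(n,g)
E
```

```text
clock: 16.05
position: [0.4962, 0.0584, 0.0217]
tool_rot: [3.141, 0.0, -0.119]
force: [-2.3, 0.1, 0.9]
grip_width: -0.0001
finger_force: 0.0
0.26 dx -0.12 dy -0.06 wz -0.000
0.23 dx 0.45 dy 0.06 wz -0.019
0.20 dx 0.45 dy 0.05 wz -0.030
0.18 dx 0.30 dy 0.04 wz -0.020
0.16 dx 0.30 dy 0.04 wz -0.020
0.14 dx 0.30 dy 0.04 wz -0.020
0.12 dx 0.30 dy 0.04 wz -0.020
scene 0.23999999999999985
side 0.2599999999999998
```

```bash
python3 -m handwheel '[{"dx":0.3,"dy":0.0,"dz":0,"wx":0,"wy":0,"wz":-0.02,"claw":0},{"dx":0.3,"dy":0.03,"dz":0,"wx":0,"wy":0,"wz":-0.02,"claw":0},{"dx":0.3,"dy":0.04,"dz":0,"wx":0,"wy":0,"wz":-0.02,"claw":0},{"dx":0.2,"dy":0.03,"dz":0,"wx":0,"wy":0,"wz":-0.014,"claw":0},{"dx":0,"dy":0,"dz":0,"wx":0,"wy":0,"wz":0,"claw":0}]'
for i in 1; do python3 arc.py .02 .16 .15 .14; done
python3 -m handwheel '[{"dx":0.15,"dy":0.02,"dz":0,"wx":0,"wy":0,"wz":-0.01,"claw":0},{"dx":0.15,"dy":0.02,"dz":0,"wx":0,"wy":0,"wz":-0.01,"claw":0},{"dx":0.15,"dy":0.02,"dz":0,"wx":0,"wy":0,"wz":-0.01,"claw":0}]'
python3 arc.py .02 .16 .15 .14
```

```text
clock: 16.88
position: [0.5069, 0.057, 0.0218]
tool_rot: [-3.141, -0.0, -0.044]
force: [-2.8, 0.3, -0.3]
grip_width: -0.0001
finger_force: 0.0
0.16 dx 0.30 dy 0.09 wz -0.014
0.15 dx 0.15 dy 0.02 wz -0.010
0.14 dx 0.15 dy 0.02 wz -0.010
clock: 17.25
position: [0.5113, 0.0563, 0.0218]
tool_rot: [-3.142, 0.0, -0.013]
force: [-2.2, 1.2, 0.3]
grip_width: -0.0001
finger_force: 0.0
0.16 dx -0.14 dy 0.04 wz -0.000
0.15 dx 0.15 dy 0.02 wz -0.000
0.14 dx 0.15 dy 0.02 wz -0.003
```

```bash
python3 -m handwheel '[{"dx":0.1,"dy":0.02,"dz":0,"wx":0,"wy":0,"wz":-0.005,"claw":0},{"dx":0.1,"dy":0.02,"dz":0,"wx":0,"wy":0,"wz":-0.005,"claw":0},{"dx":0.1,"dy":0.02,"dz":0,"wx":0,"wy":0,"wz":-0.006,"claw":0}]' | sed -n '1,2p;4p'
python3 -m handwheel '[{"dx":0.1,"dy":0.02,"dz":0,"wx":0,"wy":0,"wz":-0.007,"claw":0},{"dx":0.1,"dy":0.02,"dz":0,"wx":0,"wy":0,"wz":-0.007,"claw":0},{"dx":0.1,"dy":0.02,"dz":0,"wx":0,"wy":0,"wz":-0.007,"claw":0}]'| sed -n '1,2p;4p'
```

```text
clock: 17.62
position: [0.5143, 0.0556, 0.0218]
force: [-3.0, 0.1, -0.4]
clock: 18.0
position: [0.5173, 0.055, 0.0218]
force: [-2.8, 0.7, -0.2]
```

```bash
python3 -m handwheel '[{"dx":0.1,"dy":0.01,"dz":0,"wx":0,"wy":0,"wz":-0.007,"claw":0},{"dx":0.1,"dy":0.01,"dz":0,"wx":0,"wy":0,"wz":-0.007,"claw":0},{"dx":0.1,"dy":0.01,"dz":0,"wx":0,"wy":0,"wz":-0.007,"claw":0}]' | sed -n '1,2p;4p'
python3 -m handwheel '[{"dx":0.1,"dy":0.01,"dz":0,"wx":0,"wy":0,"wz":-0.007,"claw":0},{"dx":0.1,"dy":0.01,"dz":0,"wx":0,"wy":0,"wz":-0.007,"claw":0}]'| sed -n '1,2p;4p'
```

```text
clock: 18.38
position: [0.5203, 0.0548, 0.0218]
force: [-2.5, 0.1, 0.8]
clock: 18.62
position: [0.5223, 0.0547, 0.0218]
force: [-2.1, -0.3, -0.0]
```

```bash
python3 -m handwheel '[{"dx":0.1,"dy":0.01,"dz":0,"wx":0,"wy":0,"wz":-0.007,"claw":0},{"dx":0.1,"dy":0.01,"dz":0,"wx":0,"wy":0,"wz":-0.007,"claw":0}]' | sed -n '1,2p;4p'; python3 arc.py .02 .08 .06 .04
```

```text
clock: 18.88
position: [0.5243, 0.0545, 0.0218]
force: [-2.6, -0.5, 1.5]
0.08 dx -0.24 dy -0.01 wz -0.000
0.06 dx 0.30 dy 0.04 wz -0.000
0.04 dx 0.30 dy 0.04 wz -0.018
```

```bash
python3 -m handwheel '[{"dx":0.1,"dy":0.01,"dz":0,"wx":0,"wy":0,"wz":-0.005,"claw":0},{"dx":0.1,"dy":0.01,"dz":0,"wx":0,"wy":0,"wz":-0.005,"claw":0},{"dx":0.1,"dy":0.01,"dz":0,"wx":0,"wy":0,"wz":-0.005,"claw":0}]' | sed -n '1,2p;4p'
```

```text
clock: 19.25
position: [0.5265, 0.0544, 0.0217]
force: [-8.4, -1.1, 3.8]
```

```bash
python3 -m handwheel '[{"dx":0.1,"dy":0.01,"dz":0,"wx":0,"wy":0,"wz":-0.006,"claw":0},{"dx":0.1,"dy":0.01,"dz":0,"wx":0,"wy":0,"wz":-0.006,"claw":0}]' | sed -n '1,2p;4p'
```

```text
clock: 19.5
position: [0.5283, 0.0544, 0.0217]
force: [-9.5, -1.2, 4.9]
```

```bash
python3 -m handwheel '[{"dx":0.1,"dy":0.01,"dz":0,"wx":0,"wy":0,"wz":-0.006,"claw":0},{"dx":0.1,"dy":0.01,"dz":0,"wx":0,"wy":0,"wz":-0.006,"claw":0}]' | sed -n '1,2p;4p'
```

```text
clock: 19.75
position: [0.5301, 0.0543, 0.0216]
force: [-10.9, -1.1, 6.5]
```

```bash
python3 -m handwheel '[{"dx":0.1,"dy":0.01,"dz":0,"wx":0,"wy":0,"wz":-0.006,"claw":0},{"dx":0.1,"dy":0.01,"dz":0,"wx":0,"wy":0,"wz":-0.006,"claw":0}]' | sed -n '1,2p;4p'
```

```text
clock: 20.0
position: [0.533, 0.0545, 0.0217]
force: [-1.1, 0.1, 0.2]
```

```bash
python3 -m handwheel '[{"dx":0.1,"dy":0.01,"dz":0,"wx":0,"wy":0,"wz":-0.006,"claw":0}]' | sed -n '1,2p;4p'
```

```text
clock: 20.12
position: [0.5346, 0.0547, 0.0218]
force: [-3.0, 0.7, -0.7]
```

```bash
python3 -m handwheel '[{"dx":0.05,"dy":0.01,"dz":0,"wx":0,"wy":0,"wz":-0.003,"claw":0},{"dx":0.05,"dy":0,"dz":0,"wx":0,"wy":0,"wz":-0.003,"claw":0}]' | sed -n '1,2p;4p'
```

```text
clock: 20.38
position: [0.5352, 0.0547, 0.0218]
force: [-5.0, 0.0, 1.0]
```

The force dropped at the snap and is now rising again at the stop. Backing off slowly and checking.

```bash
python3 -m handwheel '[{"dx":-0.1,"dy":0,"dz":0,"wx":0,"wy":0,"wz":0,"claw":0},{"dx":-0.1,"dy":0,"dz":0,"wx":0,"wy":0,"wz":0,"claw":0},{"dx":-0.2,"dy":0,"dz":0,"wx":0,"wy":0,"wz":0,"claw":0},{"dx":-0.4,"dy":0,"dz":0,"wx":0,"wy":0,"wz":0,"claw":0},{"dx":-0.8,"dy":0,"dz":0,"wx":0,"wy":0,"wz":0,"claw":0},{"dx":0,"dy":0,"dz":0,"wx":0,"wy":0,"wz":0,"claw":0}]'| sed -n '1,2p;4p'
python3 -m handwheel '[{"dx":-2,"dy":0,"dz":0,"wx":0,"wy":0,"wz":0,"claw":0},{"dx":-3,"dy":0,"dz":-2,"wx":0,"wy":0,"wz":0,"claw":0},{"dx":-3,"dy":0,"dz":-4,"wx":0,"wy":0,"wz":0,"claw":0},{"dx":0,"dy":0,"dz":-4,"wx":0,"wy":0,"wz":0,"claw":0},{"dx":0,"dy":0,"dz":-4,"wx":0,"wy":0,"wz":0,"claw":0},{"dx":0,"dy":0,"dz":0,"wx":0,"wy":0,"wz":0,"claw":0}]' | sed -n '1,2p;4p'
python3 w4.py w6 -.003
python3 - <<'E'
from h import *
w=cv2.imread('pics/w6.png'); f=cam('scene')['frame'][200:320,170:330]; o=np.zeros((600,800,3),np.uint8)
o[:, :]=0; o[:360,:480]=cv2.resize(w,(480,360)); o[360:,:320]=cv2.resize(f,(320,240)); g=cam('side')['frame'][190:280,240:400]; o[360:540,320:640]=cv2.resize(g,(320,180)); cv2.imwrite('pics/fin.png',o)
E
```

```text
clock: 21.12
position: [0.5188, 0.0524, 0.0218]
force: [0.4, -0.1, 0.1]
clock: 21.88
position: [0.4416, 0.0419, 0.1643]
force: [-0.5, -0.0, -0.2]
[0.44090023 0.04169638 0.16285868] [(0.69, [299.3, 0.9, 43.9, 41.4])]
0.7 push [0.4467 0.0833 0.034 ] yaw -0.57
0.4 push [0.4867 0.0629 0.034 ] yaw -0.27
0.1 push [0.5309 0.0551 0.034 ] yaw 0.03
0 push [0.5459 0.0555 0.034 ] yaw 0.13
```

View pics/fin.png

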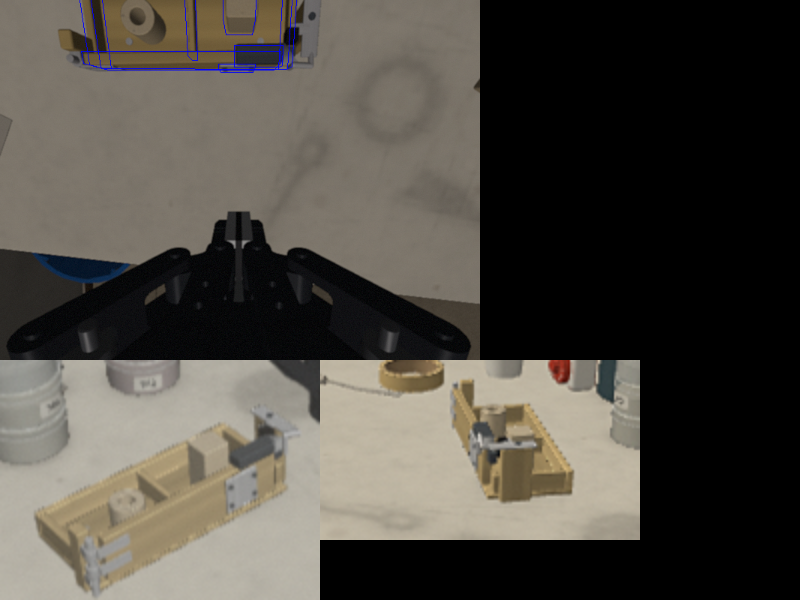

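All three views show the gate staying shut with the arm clear. The latch case is at the keeper (wrist panel, about (258,55)), the tall prop is upright mid-bay and the round prop is in place. Handing in.

```bash
python3 -c "
from workcell import job_done
print(job_done())"
```

```text
the job is handed in; nothing more can be done
None
```

The tall prop stands upright in the middle of the right bay, the gate is latched and stays shut by itself, the other two props were left alone, and the job was handed in at about 22 s.

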